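# Turn the leaf of the glaze sample book

## Robot

A 6-joint arm with a two-finger parallel gripper is mounted at the origin on the work surface. World frame = base frame: x ahead of the robot, y to its left, z up, the work surface at z = 0. Lengths are in m, angles in rad, forces in N, time in s.
With the tool pointing down it reaches from about 0.15 to 0.775 m from the base axis. Payload 6.1 kg.
Tool frame: the origin (TCP) lies at the very end of the fingers, on their centre line; the grasp point (between the pads) lies behind it (ctrl.grasp_offset is the z of the grasp point in the tool frame, in m); z points along the fingers, y is the line along which they close (so a half turn about z gives the same grasp; the last joint's range is limited). The gripper opens to 85 mm and grips with 20 to 120 N. Pads are 22 mm wide; open, the fingers measure 114 mm over their backs; the gripper's body (76 mm by 85 mm) begins 54 mm behind the grasp point. The pads swing forward as they close: fully open they stand 13 mm farther back than shut.
Start: joints at [1.211, 0.126, -0.04, 1.405, 0, 1.571], TCP at [0.185, 0.491, 0.231] pointing down, gripper open.
Joint ranges: [-2.72, 2.72], [-0.95, 1.95], [-1.27, 1.35], [-1.78, 2.02], [-1.46, 1.47], [-3.14, 3.14]. Speed limits (rad/s): [2.39, 2.39, 3.01, 3.14, 3.14, 3.14].

## Interface

Orientations are given as [roll, pitch, yaw] about the fixed x, y, z axes, in that order (R = Rz(yaw) Ry(pitch) Rx(roll)).
In Python, from rig import ctrl, eyes gives the robot as it stands. The module is installed in compiled form; this text tells all that it offers.
- The arm moves only by the shell command python3 -m jog 'ROWS' [FORCE]. ROWS is a JSON object of lists of equal length, an entry for each row: "dp": the shift along the world's x, y, z in mm, a list of three; "delta_rot": the turn, a rotation vector about the world's x, y, z in degrees, a list of three; "claw": the opening, from 0 (shut) to 1 (fully open). In form: {"dp": [[x, y, z], ...], "delta_rot": [[rx, ry, rz], ...], "claw": [claw, ...]}. A call has 1 to 20 rows; each row is the pose to reach, as a shift and turn from the pose commanded when the call began; what a row does not reach only later rows make up. A row lasts 1/8 s, in which the tool goes at most 62.5 mm and 10.7 degrees, less where a joint would pass 70% of its speed; a pose out of reach is approached as far as the arm can. A call with a gripper value outside its range is refused whole. The fingers move at their own pace and stop on an object; FORCE is the grip in N (left out, the last holds). Time passes only in rows, so rows that repeat a pose let the fingers close. It gives the time, the measured TCP pose, the force, the opening and the grip force at its end, in the units of the state.
- ctrl.observe(): the state, without advancing time (a new reading comes with each control period).
- eyes.capture(name): name is "scene" or "top" or "wrist"; returns a dict with "frame" (420x560x3 uint8, red, green, blue), "fx", "fy", "cx", "cy" (pixels), "R" (3x3) and "t" (3): a world point X has camera coordinates R X + t. Camera axes: x right, y down, z forward; pixel columns grow to the right and rows downward; lengths in m; the calibration is good to about 2 mm. A picture is of the moment at which its call begins. There is no depth.
- ctrl.sign_off(): hands the job in; it is judged then, once.
The state is a dict: "clock": time; "joint_pos": joint angles; "qvel": joint speeds; "effort": joint torques, N m; "tool_pos": TCP position; "tcp_rot": TCP orientation; "ft_force": force on the tool from outside, world axes, zero at the start; "ft_torque": the same for the moment, N m; "gripper_width": finger opening in m; "grasp_force": force on a finger pad.
Only numpy, scipy, OpenCV 4.12 (cv2) and the standard library are available. Lean on these libraries where they do the work, as an engineer would, in place of code of your own. Each camera call takes 0.05 s, during which the arm holds its last target. There are 200 camera calls.

## Task

With the fingertips only, push the loose blue glaze tile off the bare left side of the sample book so that it lies flat on the table, then turn the book's half-raised leaf over its spine and press it fully flat on the left side. Only push and press: pick nothing up. Turn the leaf gently rather than slapping it over, and leave the book and the other ware where they are.

Things in the scene. Friction and masses are not known exactly. Their poses are not given: they have to be found in the camera images.
- book: Sample book lying loose on the table, heavy (2.5 kg): grey steel base plate 190 mm along its x (the spine), 300 mm along its y, 8 mm thick. Origin: underside, middle of the spine; z up. Its -y half is the right side (the leaf starts above it), its +y half the bare left side. At yaw 0 the spine points away from the robot; it is turned up to 0.4 rad either way.
- spine (a point): Middle of the spine, on the leaf's hinge axis, 14 mm above the table. The axis runs along the book's x. The spine is a steel barrel 10 mm thick (top 19 mm above the table) with knuckle blocks 15 x 10 mm at both ends, 16 mm high.
- page (a joint): Leaf angle about the spine (rad): 0 = flat on the right (-y) side, pi/2 upright, pi = flat on the left (+y) side (end stop, leaf then lies 2 mm or less above the plate). Starts at 0.6 to 0.95. Stiff hinge: the leaf stays wherever it is left, takes about 3 N at its free edge to turn, and must be pressed down to get flat.
- tab_edge (a point): Middle of the free edge of the leaf, on its orange tab, 135 mm from the hinge axis, at mid-thickness; moves with the leaf. The leaf is a rigid white panel, 180 g, 5 mm thick, 160 mm along the spine, 8 to 120 mm from the axis, with coloured chips 1 mm proud on both faces; the tab, 44 mm wide, goes on to 135 mm.
- tile: Loose blue glazed ceramic tile, 50 x 50 x 10 mm, 50 g, lying on the left side of the book (upper face 18 mm above the table). Origin: centre of its underside; z up; x and y along its edges. At the start its centre is 82 to 105 mm from the spine.
- tile_center (a point): Centre of the tile, 5 mm above its underside.
- carafe_a: Bystander: white porcelain carafe, 68 mm across the foot, 136 mm high. Origin under its centre.
- carafe_b: Bystander: white porcelain carafe with a blue band, 68 mm across the foot, 136 mm high. Origin under its centre.
- beaker: Bystander: small white porcelain beaker, 52 mm across, 55 mm high. Origin under its centre.
- tape: Bystander: cardboard tape core, 104 mm across, 48 mm high. Origin under its centre.
- tile_stack: Bystander: stack of four tiles, 50 x 50 x 40 mm, one piece. Origin under its centre.
- glaze_jar: Bystander: amber jar with a blue cap, 60 mm across, 80 mm high. Origin under its centre.
Mind the look-alikes: they are no part of the job. Of the things shaped like the tile, the blue one is meant.

How it is judged:
By the outcome, as a careful person would: the job done as asked, in the order asked, and still so for the second after the job is handed in, with the robot touching nothing.
It also fails if it takes over 51 s, if anything falls off the work surface, if the arm or the gripper's body presses on something with over 40 N, if the wrist force passes 120 N, or if a joint passes its speed limit or range.

## Working session

There is one attempt and no reset: what is moved stays moved. The work goes in short steps, Python scripts to look and compute and a shell command to move; the robot and the scene stay as the last step left them, time stands still between calls to the robot, and variables do not carry over. Pictures are saved under pics/ and viewed, at most 11 in all, crops included, and the job is handed in when it is done.

```bash
mkdir -p pics; cat > h.py <<'E'
import numpy as np, cv2
from rig import ctrl, eyes
def grab(n,f):
    c=eyes.capture(n); cv2.imwrite(f,c["frame"][:,:,::-1]); return c
def ray(c,u,v,z):
    R=np.array(c["R"]);t=np.array(c["t"]);o=-R.T@t
    d=R.T@np.array([(u-c["cx"])/c["fx"],(v-c["cy"])/c["fy"],1]); return o+d*(z-o[2])/d[2]
def proj(c,X):
    p=np.array(c["R"])@np.array(X)+np.array(c["t"]); return [c["fx"]*p[0]/p[2]+c["cx"],c["fy"]*p[1]/p[2]+c["cy"]]
E
python3 - <<'E'
from h import *
import pickle
a=grab("top","pics/top0.png");b=grab("scene","pics/scene0.png")
pickle.dump((a,b),open("c0.pkl","wb"))
for c in(a,b):print(-np.array(c["R"]).T@np.array(c["t"]),np.array(c["R"]).round(2).tolist(),c["fx"])
print(ctrl.observe())
E
```

```text
[ 0.4644085  -0.00941903  1.10791278] [[0.01, -1.0, 0.02], [-1.0, -0.01, -0.08], [0.08, -0.02, -1.0]] 387.78713331210866
[1.50646542 0.13723861 0.88227388] [[-0.15, 0.99, 0.0], [0.65, 0.1, -0.75], [-0.75, -0.11, -0.66]] 447.68550210338003
{'clock': 0.1, 'joint_pos': array([ 1.21102147e+00,  1.26301133e-01, -4.04909697e-02,  1.40540029e+00,
       -1.84974743e-05,  1.57082492e+00]), 'qvel': array([ 0.00215692, -0.00033202,  0.0026562 ,  0.00167113, -0.00195469,
        0.00246973]), 'effort': array([-4.02199075e-04, -4.36904526e+01,  3.53603160e+01,  1.37854865e-02,
       -1.78960744e-05,  1.04009993e-05]), 'tool_pos': array([0.18471041, 0.49104512, 0.23062341]), 'tcp_rot': array([-3.14019659e+00,  1.85373731e-05,  2.78178923e+00]), 'ft_force': array([ 0.24279968,  0.19408734, -0.10523158]), 'ft_torque': array([0.04842079, 0.02846362, 0.01288554]), 'grasp_force': 0.0, 'gripper_width': 0.08548397799974432}
```

View pics/top0.png

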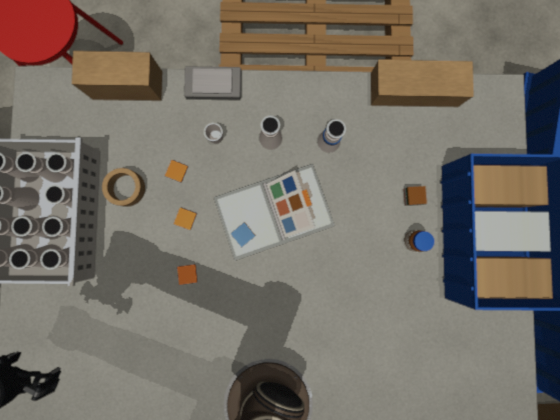

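View pics/scene0.png

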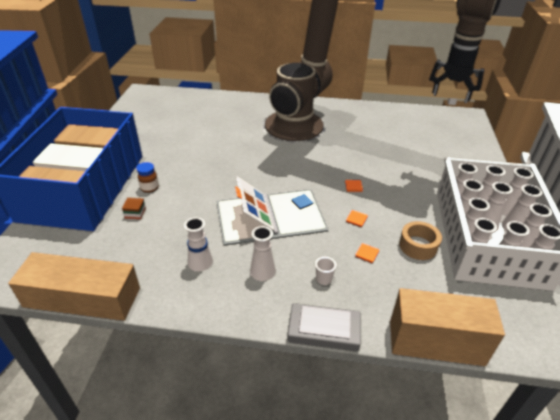

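Both pictures show the book at top (275,210) and scene (270,213). Things that could pass for the tile, by top pixel:
- Blue tile on the left page: (243,234)
- Loose orange tiles: (176,170), (185,217) and (187,274)
- Tile stack: (416,195)
- Blue chips on the leaf: (289,184) and (289,225)
- Blue jar cap: (424,240)

I choose the one at (243,234), since it is blue and lies on the bare left side. Next is one close crop to check it, plus measurements.

```bash
python3 - <<'E'
from h import *
import pickle
a,b=pickle.load(open("c0.pkl","rb"))
f=a["frame"]; cv2.imwrite("pics/crop0.png",cv2.resize(f[150:290,160:350,::-1],None,fx=4,fy=4,interpolation=cv2.INTER_CUBIC))
h=cv2.cvtColor(f,cv2.COLOR_RGB2HSV)
def blobs(m,z,lo=40):
    cs,_=cv2.findContours(m,cv2.RETR_EXTERNAL,cv2.CHAIN_APPROX_NONE)
    for k in cs:
        if cv2.contourArea(k)<lo: continue
        w=np.array([ray(a,*p[0],z)[:2]for p in k],np.float32)
        r=cv2.minAreaRect(w*1000); print(k.mean((0,1)).round(),np.round(r[0]),np.round(r[1]),round(r[2],1),np.round(cv2.boxPoints(r)).tolist())
roi=np.zeros(f.shape[:2],np.uint8);roi[155:290,150:345]=255
print("blue");blobs(cv2.inRange(h,(95,90,60),(125,255,255))&roi,.018)
print("orange");blobs(cv2.inRange(h,(3,130,90),(20,255,255))&roi,.01)
E
```

```text
blue
[242. 234.] [465.  74.] [44. 44.] 40.6 [[434.0, 77.0], [463.0, 43.0], [496.0, 72.0], [468.0, 105.0]]
[288. 224.] [494. -54.] [35. 24.] 19.0 [[474.0, -48.0], [482.0, -71.0], [514.0, -59.0], [507.0, -37.0]]
[289. 184.] [608. -55.] [39. 29.] 22.2 [[584.0, -49.0], [595.0, -75.0], [631.0, -61.0], [620.0, -34.0]]
orange
[187. 274.] [353. 228.] [50. 50.] 8.1 [[325.0, 249.0], [332.0, 199.0], [381.0, 206.0], [374.0, 256.0]]
[185. 218.] [509. 238.] [48. 48.] 70.1 [[478.0, 223.0], [523.0, 207.0], [540.0, 252.0], [494.0, 269.0]]
[282. 207.] [544. -36.] [36. 25.] 19.0 [[523.0, -30.0], [531.0, -54.0], [565.0, -43.0], [557.0, -19.0]]
[295. 202.] [559. -73.] [38. 27.] 21.0 [[536.0, -67.0], [546.0, -93.0], [581.0, -79.0], [571.0, -53.0]]
[306. 197.] [ 571. -105.] [45. 14.] 18.7 [[548.0, -106.0], [552.0, -118.0], [595.0, -104.0], [590.0, -91.0]]
[176. 171.] [644. 267.] [49. 48.] 68.9 [[612.0, 252.0], [657.0, 235.0], [675.0, 281.0], [630.0, 298.0]]
```

View pics/crop0.png

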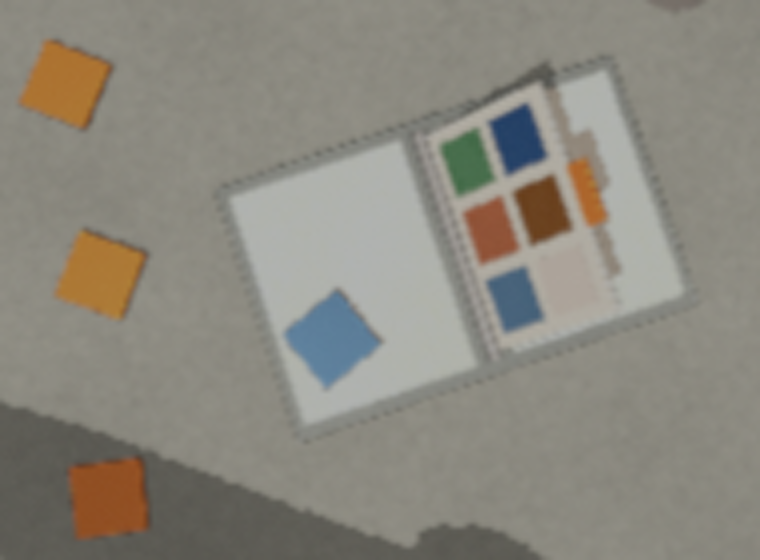

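The crop shows the blue tile at crop (333,338), alone on the left page. The book's corners are at (220,190), (305,435), (695,297) and (612,62), and the tab is at (589,192).

```bash
python3 - <<'E'
from h import *
import pickle
a,b=pickle.load(open("c0.pkl","rb"))
P=[ray(a,(x+.5)/4-.5+160,(y+.5)/4-.5+150,.008)[:2]*1000 for x,y in[(220,190),(305,435),(695,297),(612,62)]]
P=np.array(P,np.float32);print(P.round());r=cv2.minAreaRect(P);print(r)
ex=(P[0]-P[1]+P[3]-P[2]);ex/=np.hypot(*ex);yaw=np.arctan2(ex[1],ex[0]);ey=np.array([-ex[1],ex[0]]);o=P.mean(0)
print("o",o,"yaw",yaw)
for n,q in dict(tile=(465,74),or1=(353,228),or2=(509,238),or3=(644,267)).items():
    d=np.array(q)-o;print(n,d@ex,d@ey)
# tab angle
for th in np.arange(.5,1.05,.05):
    p=o-ey*135*np.cos(th); print(round(th,2),np.round(proj(a,[p[0]/1e3,p[1]/1e3,.014+.135*np.sin(th)])),np.round(proj(b,[p[0]/1e3,p[1]/1e3,.014+.135*np.sin(th)])))
hb=cv2.cvtColor(b["frame"],cv2.COLOR_RGB2HSV);m=cv2.inRange(hb,(3,130,90),(20,255,255));m[:170]=0;m[210:]=0;m[:,:225]=0;m[:,265:]=0
n,l,s,c=cv2.connectedComponentsWithStats(m);print(s,c)
E
```

```text
[[ 569.  156.]
 [ 397.   92.]
 [ 497. -182.]
 [ 665. -122.]]
((533.5302734375, -13.666107177734375), (183.40872192382812, 294.4806823730469), 19.977134704589844)
o [532.30585  -14.033991] yaw 0.34786457
tile -33.264415687664155 105.7049644800104
or1 -86.0587073031503 288.6605971666254
or2 64.00624256695926 244.88261946162356
or3 200.80596350993335 226.12530758103503
0.5 [316. 195.] [227. 201.]
0.55 [315. 195.] [228. 199.]
0.6 [314. 195.] [230. 197.]
0.65 [313. 195.] [231. 195.]
0.7 [312. 196.] [232. 194.]
0.75 [310. 196.] [234. 192.]
0.8 [309. 196.] [235. 191.]
0.85 [307. 197.] [237. 189.]
0.9 [305. 197.] [239. 188.]
0.95 [304. 198.] [241. 186.]
1.0 [302. 199.] [243. 185.]
[[     0      0    560    420 235101]
 [   236    187      5     11     34]
 [   246    194      8      9     34]
 [   258    202      7      8     31]] [[279.51280088 209.50464694]
 [238.         192.35294118]
 [249.17647059 198.02941176]
 [261.19354839 205.64516129]]
```

```bash
python3 -m jog '{"dp":[[60,-94,0],[120,-188,0],[180,-281,-30],[240,-375,-80],[300,-469,-130],[300,-469,-130],[300,-469,-130],[300,-469,-130],[300,-469,-130],[300,-469,-130],[300,-469,-130],[300,-469,-130]],"delta_rot":[[0,0,-10],[0,0,-20],[0,0,-30],[0,0,-40],[0,0,-49.5],[0,0,-49.5],[0,0,-49.5],[0,0,-49.5],[0,0,-49.5],[0,0,-49.5],[0,0,-49.5],[0,0,-49.5]],"claw":[0,0,0,0,0,0,0,0,0,0,0,0]}'
python3 - <<'E'
from h import *
import pickle
c=grab("wrist","pics/w1.png");t=grab("top","pics/t1.png")
print(ctrl.grasp_offset,ctrl.observe()["joint_pos"].round(2))
h=cv2.cvtColor(c["frame"],cv2.COLOR_RGB2HSV);m=cv2.inRange(h,(95,90,60),(125,255,255))
k=max(cv2.findContours(m,0,1)[0],key=cv2.contourArea)
w=np.array([ray(c,*p[0],.018)[:2]*1000 for p in k],np.float32);print(cv2.minAreaRect(w))
E
```

```text
clock: 1.6
tool_pos: [0.4844, 0.0234, 0.1017]
tcp_rot: [3.141, -0.0, 1.919]
ft_force: [-0.1, -0.3, 1.3]
gripper_width: -0.0
grasp_force: 0.0
-0.0187 [ 0.05  0.08 -0.37  1.11  0.    1.27]
((465.35205078125, 77.92176818847656), (48.710445404052734, 48.66862487792969), 39.94209671020508)
```

View pics/w1.png

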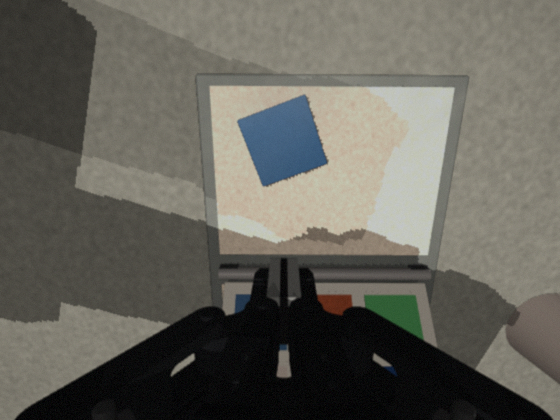

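The wrist view shows the tile at (283,141). The book's far edge runs level from (196,75) to (468,75), so the tool is square to the book, and the spine runs along row 272.

```bash
python3 - <<'E'
from h import *
c=eyes.capture("wrist")
A=ray(c,196,74,.008)[:2]*1e3;B=ray(c,468,75,.008)[:2]*1e3;S1=ray(c,219,272,.016)[:2]*1e3;S2=ray(c,431,272,.016)[:2]*1e3
print(A,B,S1,S2,np.hypot(*(B-A)))
ex=(B-A)/np.hypot(*(B-A));ey=np.array([-ex[1],ex[0]]);o=(A+B)/2-150*ey
print("yaw",np.arctan2(ex[1],ex[0]),"o",o,"spine mid",(S1+S2)/2,(S1-o)@ey)
print("tile",(np.array([465.4,77.9])-o)@ex,(np.array([465.4,77.9])-o)@ey, "tcp",(ctrl.observe()["tool_pos"][:2]*1e3-o)@np.c_[ex,ey])
E
```

```text
[394.1573516  100.01467837] [569.99199689 163.28170585] [452.23521761 -36.24634817] [613.03727653  22.102705  ] 186.87038087752924
yaw 0.34538718680822306 o [532.85882783  -9.49347341] spine mid [532.63624707  -7.07182159] 2.123043347530978
tile -33.88698492008096 105.07133243481874 tcp [-34.14593725  47.41859222]
```

```bash
python3 -m jog '{"dp":[[0,0,-30],[0,0,-60],[0,0,-78],[0,0,-85],[0,0,-88],[0,0,-88],[0,0,-88]],"delta_rot":[[0,0,0],[0,0,0],[0,0,0],[0,0,0],[0,0,0],[0,0,0],[0,0,0]],"claw":[0,0,0,0,0,0,0]}'
python3 -m jog '{"dp":[[-3,8,0],[-6,16,0],[-8,22,0],[-10,28,0],[-12,34,0],[-14,40,0],[-17,46,0],[-19,52,0],[-21,58,0],[-21,58,0]],"delta_rot":[[0,0,0],[0,0,0],[0,0,0],[0,0,0],[0,0,0],[0,0,0],[0,0,0],[0,0,0],[0,0,0],[0,0,0]],"claw":[0,0,0,0,0,0,0,0,0,0]}'
python3 - <<'E'
from h import *
grab("wrist","pics/w2.png")
E
```

```text
clock: 2.62
tool_pos: [0.4854, 0.0224, 0.014]
tcp_rot: [3.14, 0.0, 1.918]
ft_force: [-0.3, -0.1, 0.4]
gripper_width: 0.0001
grasp_force: 0.0
clock: 3.88
tool_pos: [0.4637, 0.0808, 0.0133]
tcp_rot: [3.142, -0.0, 1.919]
ft_force: [0.1, -0.5, 0.8]
gripper_width: -0.0001
grasp_force: 0.0
```

View pics/w2.png

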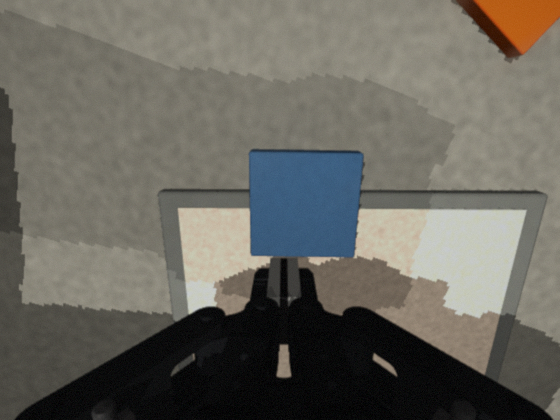

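The tile has turned square to the book at (305,205), overhanging the edge on row 190. I'll keep pushing.

```bash
python3 -m jog '{"dp":[[-2,6,-1],[-4,12,-1],[-6,18,-1],[-9,24,-1],[-11,30,-1],[-13,36,-1],[-15,42,-1],[-17,48,-1],[-19,53,-1],[-21,58,-1],[-21,58,-1],[-21,58,-1]],"delta_rot":[[0,0,0],[0,0,0],[0,0,0],[0,0,0],[0,0,0],[0,0,0],[0,0,0],[0,0,0],[0,0,0],[0,0,0],[0,0,0],[0,0,0]],"claw":[0,0,0,0,0,0,0,0,0,0,0,0]}'
python3 - <<'E'
from h import *
c=grab("wrist","pics/w3.png")
h=cv2.cvtColor(c["frame"],cv2.COLOR_RGB2HSV);m=cv2.inRange(h,(95,90,60),(125,255,255))
k=max(cv2.findContours(m,0,1)[0],key=cv2.contourArea)
w=np.array([ray(c,*p[0],.01)[:2]*1000 for p in k],np.float32);r=cv2.minAreaRect(w);print(r,(np.array(r[0])-[532.7,-9])@np.array([[.941,-.339],[.339,.941]]))
E
```

```text
clock: 5.42
tool_pos: [0.4429, 0.1383, 0.0123]
tcp_rot: [3.142, 0.0, 1.918]
ft_force: [0.3, 0.3, 0.4]
gripper_width: -0.0001
grasp_force: 0.0
((450.87042236328125, 154.47299194335938), (49.238006591796875, 51.034603118896484), 11.940735816955566) [-21.58428829 181.56831224]
```

View pics/w3.png

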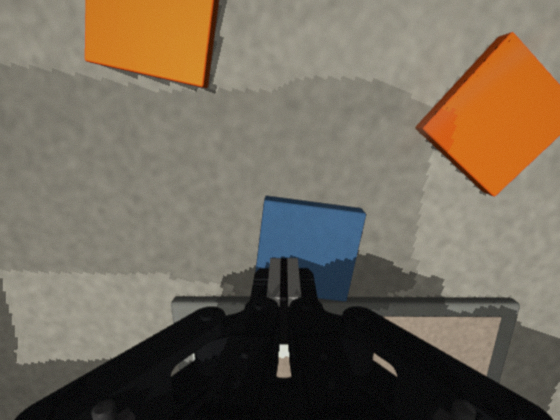

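```bash
python3 -m jog '{"dp":[[0,0,30],[10,-28,90],[21,-58,140],[42,-116,170],[42,-116,170]],"delta_rot":[[0,0,0],[0,0,0],[0,0,0],[0,0,0],[0,0,0]],"claw":[0,0,0,0,0]}'
python3 - <<'E'
from h import *
E=np.array([[.941,-.339],[.339,.941]])
for n in("wrist","top"):
    c=eyes.capture(n);f=c["frame"]
    h=cv2.cvtColor(f,cv2.COLOR_RGB2HSV);m=cv2.inRange(h,(95,90,60),(125,255,255))
    if n=="wrist": cv2.imwrite("pics/w4.png",f[:,:,::-1])
    for k in cv2.findContours(m,0,1)[0]:
        if cv2.contourArea(k)<40: continue
        w=np.array([ray(c,*p[0],.01)[:2]*1000 for p in k],np.float32);r=cv2.minAreaRect(w);q=(np.array(r[0])-[532.7,-9])@E
        if abs(q[0])<90 and 60<q[1]<260: print(n,k.mean((0,1)),r,q,((cv2.boxPoints(r)-[532.7,-9])@E).round(1).tolist())
c=eyes.capture("scene");p=proj(c,[.451,.154,.01]);print(p)
u,v=map(int,p);cv2.imwrite("pics/s4.png",cv2.resize(c["frame"][v-40:v+40,u-60:u+50,::-1],None,fx=7,fy=7,interpolation=cv2.INTER_CUBIC))
E
```

```text
clock: 6.1
tool_pos: [0.4869, 0.0198, 0.1848]
tcp_rot: [3.137, 0.002, 1.914]
ft_force: [-0.3, 0.1, -0.3]
gripper_width: 0.0003
grasp_force: 0.0
wrist [293.73214286  39.74107143] ((451.40789794921875, 152.64804077148438), (49.19343948364258, 49.499454498291016), 12.066370964050293) [-21.69718221 179.66882896] [[-42.7, 207.5], [-49.4, 158.5], [-0.7, 151.8], [6.0, 200.9]]
[np.float64(327.62131939955873), np.float64(201.62629112383598)]
```

View pics/s4.png

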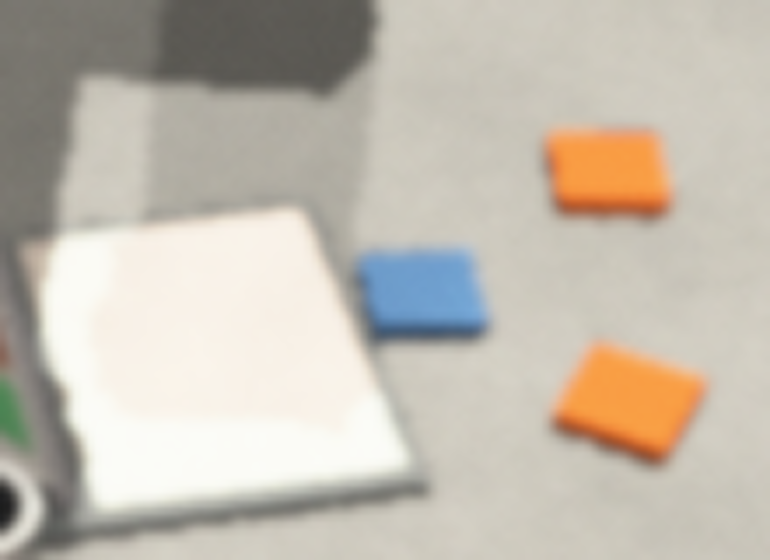

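View pics/w4.png

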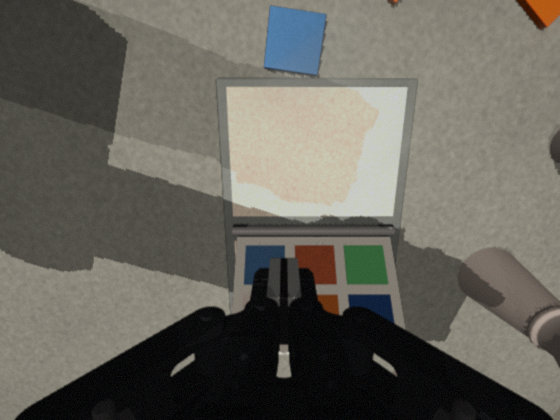

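The tile is flat on the table, clear of the plate (wrist 294,40; 49×49 mm at table height). Next I'll work out the leaf's angle and check clearance to the carafes.

```bash
python3 - <<'E'
from h import *
import pickle
a,b=pickle.load(open("c0.pkl","rb"))
ex=np.array([.941,.339]);ey=np.array([-.339,.941]);o=np.array([532.7,-9])
for th in np.arange(.6,1.0,.05):
    p=(o-ey*128*np.cos(th))/1e3;X=[*p,.014+.128*np.sin(th)];print(round(th,2),np.round(proj(a,X),1),np.round(proj(b,X),1))
print("target 306,197 / 238,192.4")
for u,v in[(198,268),(262,277)]: 
    w=ray(b,u,v,0)[:2]*1e3; print("carafe near base",w,(w-o)@np.c_[ex,ey])
for th in np.radians([45,60,75,90,105,120,135,150,165,180]):
    w=11
    if th<=np.pi/2: y=-135*np.cos(th)-3.5*np.sin(th)-w; z=14+135*np.sin(th)-30
    else:
        r=105 ;y=-r*np.cos(th)-3.5*np.sin(th)-w; z=14+r*np.sin(th)-3.5*np.cos(th)
    print(round(np.degrees(th)),"book y",round(y),"z",round(z),"xy",np.round(o+ey*y))
E
```

```text
0.6 [310.2 195.8] [233.4 198.2]
0.65 [309.1 196.1] [234.6 196.6]
0.7 [307.8 196.4] [236.  195.1]
0.75 [306.5 196.7] [237.4 193.5]
0.8 [305.  197.1] [238.9 192. ]
0.85 [303.4 197.6] [240.5 190.6]
0.9 [301.8 198. ] [242.2 189.2]
0.95 [300.  198.5] [244.  187.9]
target 306,197 / 238,192.4
carafe near base [ 761.02027424 -165.73763401] [ 161.71532013 -224.89068658]
carafe near base [765.96020672   4.43722233] [224.05307289 -66.43078387]
45 book y -109 z 79 xy [ 570. -112.]
60 book y -82 z 101 xy [560. -86.]
75 book y -49 z 114 xy [549. -55.]
90 book y -15 z 119 xy [538. -23.]
105 book y 13 z 116 xy [528.   3.]
120 book y 38 z 107 xy [520.  27.]
135 book y 61 z 91 xy [512.  48.]
150 book y 78 z 70 xy [506.  65.]
165 book y 90 z 45 xy [502.  75.]
180 book y 94 z 18 xy [501.  79.]
```

```bash
python3 -m jog '{"dp":[[20,-40,20],[50,-90,30],[94,-158,20],[94,-158,0],[94,-158,-40],[94,-158,-80],[94,-158,-97],[94,-158,-97]],"delta_rot":[[0,0,0],[0,0,0],[0,0,0],[0,0,0],[0,0,0],[0,0,0],[0,0,0],[0,0,0]],"claw":[0,0,0,0,0,0,0,0]}'
```

```text
clock: 7.25
tool_pos: [0.5778, -0.1344, 0.0839]
tcp_rot: [-3.139, -0.002, 1.919]
ft_force: [0.4, -0.3, 0.6]
gripper_width: -0.0003
grasp_force: 0.0
```

```bash
python3 -m jog '{"dp":[[-4,10,-3],[-7,18,-6],[-9,24,-5],[-11,30,0],[-14,37,6],[-16,43,11],[-19,50,16],[-21,56,19],[-23,62,22],[-26,70,25],[-28,76,27],[-30,81,29],[-30,81,29]],"delta_rot":[[0,0,0],[0,0,0],[0,0,0],[0,0,0],[0,0,0],[0,0,0],[0,0,0],[0,0,0],[0,0,0],[0,0,0],[0,0,0],[0,0,0],[0,0,0]],"claw":[0,0,0,0,0,0,0,0,0,0,0,0,0]}'
python3 - <<'E'
from h import *
c=eyes.capture("scene");cv2.imwrite("pics/s5.png",cv2.resize(c["frame"][110:270,170:370,::-1],None,fx=3.5,fy=3.5,interpolation=cv2.INTER_CUBIC))
E
```

```text
clock: 8.88
tool_pos: [0.5483, -0.0538, 0.114]
tcp_rot: [-3.141, -0.001, 1.919]
ft_force: [-0.4, 0.3, -0.1]
gripper_width: 0.0003
grasp_force: 0.0
```

View pics/s5.png

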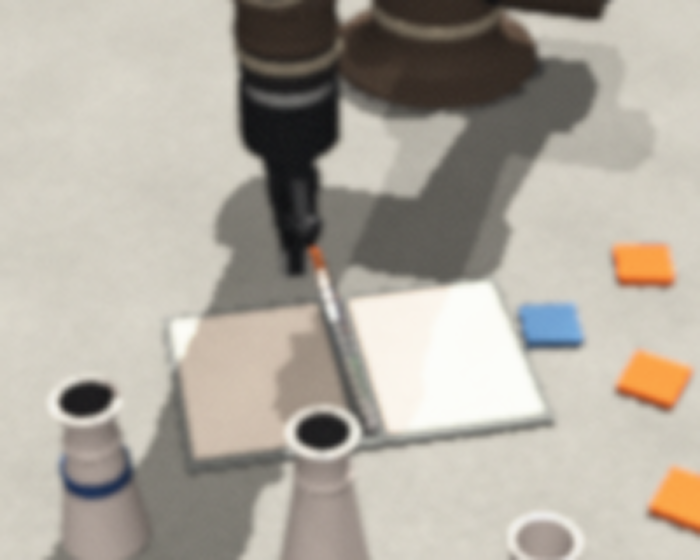

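Leaf is at about 75°, with the tab at (316,256) resting against the finger and the book unmoved. I'll continue over the top.

```bash
python3 -m jog '{"dp":[[-3,8,2],[-6,16,3],[-8,24,4],[-11,32,5],[-14,39,5],[-16,46,4],[-19,52,3],[-21,58,2],[-23,64,0],[-25,70,-2],[-27,76,-4],[-29,82,-7],[-31,87,-11],[-33,92,-15],[-35,98,-19],[-37,103,-23],[-37,103,-23]],"delta_rot":[[0,0,0],[0,0,0],[0,0,0],[0,0,0],[0,0,0],[0,0,0],[0,0,0],[0,0,0],[0,0,0],[0,0,0],[0,0,0],[0,0,0],[0,0,0],[0,0,0],[0,0,0],[0,0,0],[0,0,0]],"claw":[0,0,0,0,0,0,0,0,0,0,0,0,0,0,0,0,0]}'
```

```text
clock: 11.05
tool_pos: [0.5113, 0.0489, 0.0908]
tcp_rot: [-3.141, -0.001, 1.918]
ft_force: [-0.5, 0.4, 0.2]
gripper_width: -0.0001
grasp_force: 0.0
```

```bash
python3 -m jog '{"dp":[[-2,5,-5],[-3,9,-10],[-5,13,-15],[-6,17,-21],[-7,20,-27],[-8,23,-33],[-9,25,-39],[-10,27,-46],[-10,28,-52],[-11,29,-58],[-11,30,-64],[-11,30,-64]],"delta_rot":[[0,0,0],[0,0,0],[0,0,0],[0,0,0],[0,0,0],[0,0,0],[0,0,0],[0,0,0],[0,0,0],[0,0,0],[0,0,0],[0,0,0]],"claw":[0,0,0,0,0,0,0,0,0,0,0,0]}'
python3 - <<'E'
from h import *
c=eyes.capture("scene");cv2.imwrite("pics/s6.png",cv2.resize(c["frame"][110:270,170:370,::-1],None,fx=3.5,fy=3.5,interpolation=cv2.INTER_CUBIC))
E
```

```text
clock: 12.55
tool_pos: [0.5004, 0.0783, 0.0266]
tcp_rot: [-3.14, -0.0, 1.918]
ft_force: [-0.1, -0.5, 0.4]
gripper_width: 0.0001
grasp_force: 0.0
```

View pics/s6.png

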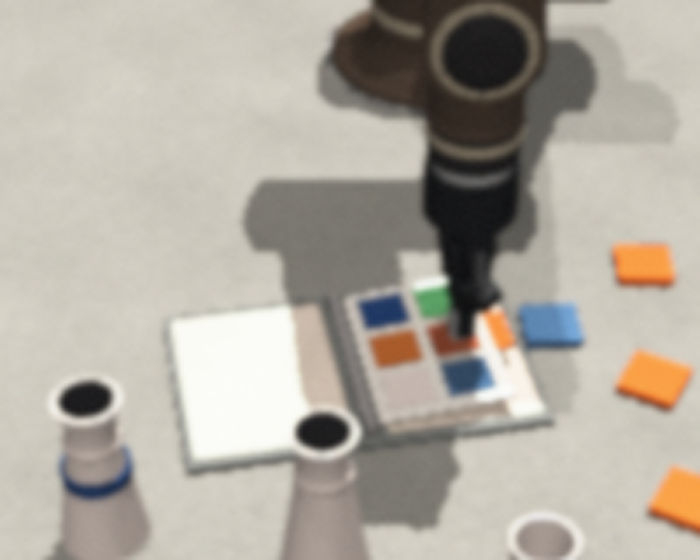

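The leaf is over and nearly flat, with the tab at (497,328) and the finger on it at (462,335). Now I'll press it down slowly.

```bash
python3 -m jog '{"dp":[[0,0,-2],[0,0,-4],[0,0,-6],[0,0,-8],[0,0,-9],[0,0,-10],[0,0,-10]],"delta_rot":[[0,0,0],[0,0,0],[0,0,0],[0,0,0],[0,0,0],[0,0,0],[0,0,0]],"claw":[0,0,0,0,0,0,0]}'
```

```text
clock: 13.48
tool_pos: [0.5008, 0.0782, 0.0172]
tcp_rot: [-3.141, 0.0, 1.918]
ft_force: [-0.2, -0.1, 0.1]
gripper_width: 0.0
grasp_force: 0.0
```

```bash
python3 -m jog '{"dp":[[0,0,-0.5],[0,0,-1],[0,0,-1.5],[0,0,-2],[0,0,-2]],"delta_rot":[[0,0,0],[0,0,0],[0,0,0],[0,0,0],[0,0,0]],"claw":[0,0,0,0,0]}'
```

```text
clock: 14.1
tool_pos: [0.5008, 0.0783, 0.0164]
tcp_rot: [3.141, 0.0, 1.918]
ft_force: [-4.4, -0.4, 11.0]
gripper_width: -0.0002
grasp_force: 5.5
```

```bash
python3 -m jog '{"dp":[[0,0,-0.5],[0,0,-1],[0,0,-1.5],[0,0,-1.5],[0,0,-1.5]],"delta_rot":[[0,0,0],[0,0,0],[0,0,0],[0,0,0],[0,0,0]],"claw":[0,0,0,0,0]}'
```

```text
clock: 14.72
tool_pos: [0.5009, 0.0783, 0.0163]
tcp_rot: [3.14, 0.0, 1.918]
ft_force: [-8.0, -1.7, 21.4]
gripper_width: -0.0002
grasp_force: 11.2
```

Height didn't change (16.4 → 16.3 mm) when the force doubled, so the leaf is on its stop. I'll lift away and check.

```bash
python3 -m jog '{"dp":[[0,0,2],[0,0,6],[0,0,20],[0,0,60],[0,0,120],[-60,0,170],[-120,0,200],[-180,0,200],[-180,0,200]],"delta_rot":[[0,0,0],[0,0,0],[0,0,0],[0,0,0],[0,0,0],[0,0,0],[0,0,0],[0,0,0],[0,0,0]],"claw":[0,0,0,0,0,0,0,0,0]}'
python3 - <<'E'
from h import *
ex=np.array([.941,.339]);ey=np.array([-.339,.941]);o=np.array([532.7,-9])
c=eyes.capture("top");d=eyes.capture("scene")
p=(o+ey*128)/1e3
for n,k in(("top",c),("scene",d)):
    h=cv2.cvtColor(k["frame"],cv2.COLOR_RGB2HSV);m=cv2.inRange(h,(3,130,90),(20,255,255))
    q=proj(k,[*p,.0165]);q2=proj(k,[*((o+ey*127)/1e3),.03]);N,l,s,ce=cv2.connectedComponentsWithStats(m)
    j=np.argmin(np.hypot(*(ce[1:]-q).T))+1;print(n,"tab pred",q,"if 14mm up",q2,"seen",ce[j],s[j])
cv2.imwrite("pics/s7.png",np.hstack([cv2.resize(d["frame"][130:250,180:380,::-1],(400,240)),cv2.resize(c["frame"][150:270,170:370,::-1],(400,240))]))
E
```

```text
clock: 15.85
tool_pos: [0.3186, 0.0782, 0.2155]
tcp_rot: [3.139, 0.0, 1.919]
ft_force: [1.6, -0.4, -0.2]
gripper_width: -0.0003
grasp_force: 0.0
top tab pred [np.float64(229.44416618845412), np.float64(225.45791288065303)] if 14mm up [np.float64(229.24855435022272), np.float64(225.22188110850445)] seen [230.91304348 224.63043478] [228 219   7  14  46]
scene tab pred [np.float64(312.7467717293215), np.float64(206.73603216464505)] if 14mm up [np.float64(312.7110002626009), np.float64(203.30682567711239)] seen [312.14814815 207.33333333] [310 203   5  10  27]
```

View pics/s7.png

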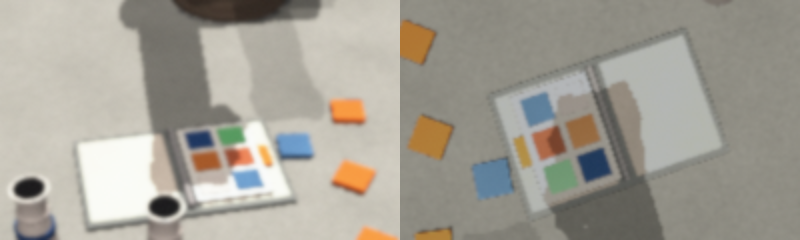

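The picture shows the leaf flat on the left (tab at 265,155), the tile flat beside the book (295,146), and the rest in place. Tab pixels match the flat prediction.

```bash
python3 -c "
from rig import ctrl
print(ctrl.sign_off())"
```

```text
the job is handed in; nothing more can be done
None
```

Job handed in at about 16 s: the blue tile lies flat on the table just off the book's left edge, the leaf is turned over and pressed flat on the left side, and nothing else appears to have moved.

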